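Pack a leaning board rack with spacer slats until the board is snug

ROBOT

A 6-joint arm with a two-finger parallel gripper is mounted at the origin on a cart in front of the work surface, level with it; the furniture and walls round the work are solid. World frame = base frame: x ahead of the robot, y to its left, z up, the work surface at z = 0. Lengths are in mm, angles in degrees, forces in N, time in s.
With the tool pointing down it reaches from about 350 to 850 mm from the base axis. Payload 8.1 kg.
Tool frame: the origin (TCP) lies between the finger pads; the fingertips stand 25 mm ahead of it and the grasp point (between the pads) lies 6 mm ahead of it (r.tcp_to_tips is the distance from the TCP to the fingertips, in mm); z points along the fingers, y is the line along which they close (so a half turn about z gives the same grasp; the last joint's range is limited). The gripper opens to 85 mm and grips with 20 to 120 N. Pads are 22 mm wide; open, the fingers measure 114 mm over their backs; the gripper's body (76 mm by 85 mm) begins 54 mm behind the grasp point. The pads swing forward as they close: fully open they stand 13 mm farther back than shut.
Start: joints at [70.336, 7.471, 85.268, -0, 87.261, -4.893], TCP at [152.95, 580.182, 224.192] pointing down, gripper open.
Joint ranges: [-169.43, 169.43], [-51.17, 129.36], [1.28, 143.12], [-76.62, 256.62], [0, 156.53], [-152.29, 152.29]. Speed limits (degrees/s): [136.94, 136.94, 159.86, 180, 180, 180].

INTERFACE

Orientations are given as [roll, pitch, yaw] about the fixed x, y, z axes, in that order (R = Rz(yaw) Ry(pitch) Rx(roll)).
In Python, from bench import r gives the robot as it stands.
- The arm moves only by the tool apply_moves, never from a script. Its arguments are lists of equal length, an entry for each row: "angular": the turn, a rotation vector about the world's x, y, z in units of 8 degrees (1.0 is 8 degrees), a list of three; "travel": the shift along the world's x, y, z in units of 40 mm (1.0 is 40 mm), a list of three; "jaw": the opening, from 0 (shut) to 1 (fully open). A call has 1 to 20 rows; each row shifts and turns the commanded pose from where the row before left it; what a row does not reach is not made up. A row lasts 1/8 s, in which the tool goes at most 62.5 mm and 10.7 degrees, less where a joint would pass 70% of its speed; a pose out of reach is approached as far as the arm can. A call is refused whole if a number of a shift passes 1 or a number of a turn 1, either way. A call with a gripper value outside its range is refused whole. The fingers move at their own pace and stop on an object; "force" is the grip in N (left out, the last holds). Time passes only in rows, so rows that do not move let the fingers close. It gives the time, the measured TCP pose, the force, the opening and the grip force at its end, in the units of the state.
- r.sense(): the state, without advancing time (a new reading comes with each control period).
- r.snapshot(name): name is "scene" or "top" or "wrist"; returns a dict with "color" (480x640x3 uint8, red, green, blue), "fx", "fy", "cx", "cy" (pixels), "distortion" ([k1, k2, p1, p2, k3] as OpenCV has them; the pictures are not rectified), "R" (3x3) and "t" (3): a world point X has camera coordinates R X + t; the wrist camera has in their place "mount" (4x4, takes a point from camera to tool coordinates, whose origin is the TCP and whose axes are the flange's). Camera axes: x right, y down, z forward; pixel columns grow to the right and rows downward; lengths in mm; the calibration is good to about 2 mm. A picture is of the moment at which its call begins: read the wrist's pose just before it. There is no depth.
- r.hand_in(): hands the job in; it is judged then, once.
The state is a dict: "time": time; "joint_pos": joint angles; "qd": joint speeds; "joint_efforts": joint torques, N m; "tool_pos": TCP position; "tcp_rot": TCP orientation; "ft_force": force on the tool from outside, world axes, zero at the start; "wrist_torque": the same for the moment, N m; "finger_gap": finger opening in mm; "grip_force": force on a finger pad.
Only numpy, scipy, OpenCV 4.12 (cv2) and the standard library are available. Lean on these libraries where they do the work, as an engineer would, in place of code of your own. Each camera call takes 0.05 s, during which the arm holds its last target. There are 200 camera calls.

TASK

The marble board rattles in the leaning rack because the gap between it and the sprung plastic pad is too wide. Take the wooden slats from the upright stand and slide them, one at a time and tab end up, into that gap, each pushed right down to the rack's floor against the board or the slat before it, until one goes in snugly and the pack pushes the sprung pad back. Leave a slat that is not needed standing in the stand, and do not disturb the mug, the spice jar or the glass.

Things in the scene. Friction and masses are not known exactly. Their poses are not given: they have to be found in the camera images.
- cradle: The rack's slot, leaning 30 degrees. Origin: slot floor, foot of the board's face, midway. x along the slot (level); y square to the board, from it to the pad; z up along the leaning board, out of the slot. Board (fixed, 80 mm high) in y < 0; slats rest on it by gravity. Turn all slats the same way, so the tabs stay side by side. Seated slats: underside z = 0, tab point z = 113 mm, middle planes y = 5, 15, 25 mm
- rack: The fixed steel rack, 190 x 148 mm; 130 mm high; origin under it at worktop level. Gap from board to free pad: 14 to 27 mm, different each time, so two or three 10 mm slats. In the slot's axes nothing is above z = 80 mm; two 8 mm rods cross it at x = +-80 mm, z = 30 mm; the pad's top (z 48 to 76 mm) flares away from the board as a lead-in
- pad (a joint): How far the sprung plastic pad is pushed back from the board, m: 0 when free, stop at 0.013. Its spring presses with 2 N once touched, 3.3 N at the stop. A pin behind it comes out as it goes back. The carriage bearing the pad is clamped to its rods
- stand: Wooden letter-rack stand (fixed), 136 x 104 mm, in which the three slats stand upright. Origin under its centre at worktop level. Slots along its x axis at y = -32, 0, 32 mm; slot floor at z = 18 mm, fins up to z = 51 mm, about 1 mm clearance each side of a slat
- slat_a_tab (a point): Wooden slat, tab centred 38 mm to -x of its middle: plate 116 wide x 10 thick x 85 mm high with one tab on its top edge, 20 wide x 10 thick x 45 high (60 g). This point: in the tab, 28 mm above the plate's shoulder, 113 mm above the underside, 17 mm below the top; grip here across the 10 mm. x along the width, y through the thickness, z up
- slat_b_tab (a point): Wooden slat, tab in its middle: plate 116 wide x 10 thick x 85 mm high with one tab on its top edge, 20 wide x 10 thick x 45 high (60 g). This point: in the tab, 28 mm above the plate's shoulder, 113 mm above the underside, 17 mm below the top; grip here across the 10 mm. x along the width, y through the thickness, z up
- slat_c_tab (a point): Wooden slat, tab centred 38 mm to +x of its middle: plate 116 wide x 10 thick x 85 mm high with one tab on its top edge, 20 wide x 10 thick x 45 high (60 g). This point: in the tab, 28 mm above the plate's shoulder, 113 mm above the underside, 17 mm below the top; grip here across the 10 mm. x along the width, y through the thickness, z up
- mug: Small white mug, 60 x 83 x 49 mm, a bystander. Origin under its centre
- jar: Glass spice jar with a lid, 45 mm across, 106 mm high, a bystander. Origin under its centre
- glass_cup: Small clear glass, 48 mm across, 61 mm high, a bystander. Origin under its centre

How it is judged:
By the outcome, as a careful person would: the job done as asked, in the order asked, and still so for the second after the job is handed in, with the robot touching nothing.
It also fails if it takes over 72 s, if anything falls off the work surface, if the arm or the gripper's body presses on something with over 40 N, if the wrist force passes 120 N, or if a joint passes its speed limit or range.

## Working session

There is one attempt and no reset: what is moved stays moved. The work goes in short steps, Python scripts to look and compute and a tool call to move; the robot and the scene stay as the last step left them, time stands still between calls to the robot, and variables do not carry over. Pictures are saved under pics/ and viewed, at most 10 in all, crops included, and the job is handed in when it is done.

Besides the shell and the picture viewer there is one more tool, called after ">>>" as a command line: name --argument value ..., lists and objects as JSON in quotes. apply_moves: Moves the arm, as the interface text tells. Its arguments: {"type":"object","properties":{"angular":{"type":"array"},"travel":{"type":"array"},"jaw":{"type":"array"},"force":{"type":"number"}},"required":["angular","travel","jaw"]}

```bash
mkdir -p pics; ls; python3 - <<'E'
from bench import r
import cv2
for n in("scene","top"):
    s=r.snapshot(n);cv2.imwrite(f"pics/{n}0.png",s["color"][:,:,::-1])
    print(n,s["fx"],s["fy"],s["cx"],s["cy"],s["distortion"],s["R"],s["t"])
print(r.sense(),r.tcp_to_tips)
E
```

```text
pics
scene 470.7189154802577 470.7189154802577 324.5188103711292 245.70021022683275 [-0.09112164  0.          0.          0.          0.        ] [[-0.54561473 -0.83799616  0.00818551]
 [-0.36653455  0.22984217 -0.90156808]
 [ 0.75362922 -0.49490909 -0.43255982]] [274.31922743 299.23529788 518.60378522]
top 495.6409239774788 495.6409239774788 315.1135625355785 242.2784854342972 [0.0219582 0.        0.        0.        0.       ] [[ 0.05855191 -0.9982836  -0.00123779]
 [-0.97349189 -0.05682311 -0.2215506 ]
 [ 0.22109999  0.01417718 -0.97514809]] [-44.07709021 596.89442192 990.34825739]
{'time': 0.1, 'joint_pos': array([ 7.03362832e+01,  7.51085891e+00,  8.53220187e+01,  1.56869347e-03,
        8.72612021e+01, -4.89451526e+00]), 'qd': array([-0.00662531, -0.01367138, -0.19644768, -0.0596796 , -0.02076997,
       -0.00060323]), 'joint_efforts': array([ 1.20037203e-03, -5.70949960e+01, -5.01940835e+01, -1.95720713e-04,
        8.33195052e-03,  1.31735962e-05]), 'tool_pos': array([152.77216631, 579.71420939, 223.25830928]), 'tcp_rot': array([-1.79906397e+02, -9.58807949e-03,  1.65230714e+02]), 'ft_force': array([0.74464311, 0.44861043, 0.12368031]), 'wrist_torque': array([ 0.01052856,  0.00515429, -0.04420602]), 'grip_force': 0.0, 'finger_gap': 85.2565812224494} 25.0
```

View pics/scene0.png

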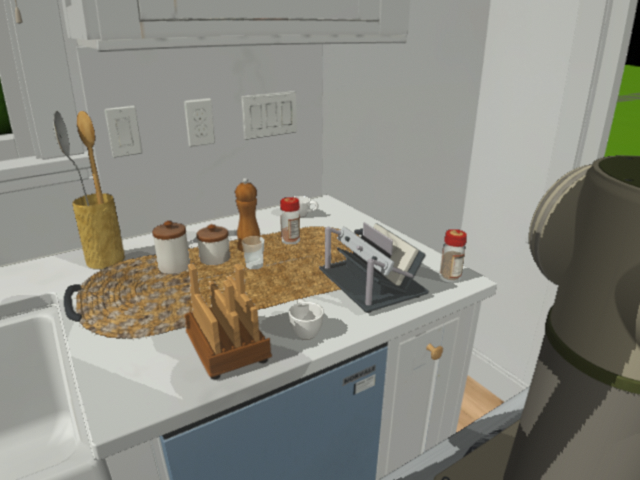

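View pics/top0.png

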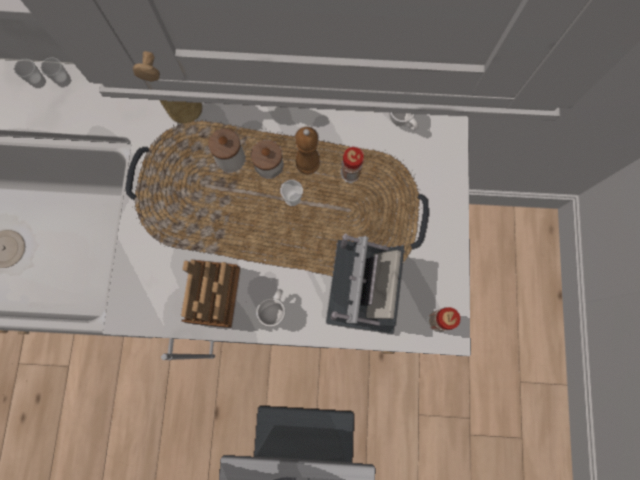

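The stand is at about (212,293) in the top image and (228,335) in the scene image. The rack is at about (365,285) top and (373,265) scene. Next I'll enlarge both.

```bash
python3 - <<'E'
import cv2,numpy as np
t=cv2.imread("pics/top0.png");s=cv2.imread("pics/scene0.png")
def c(im,x,y,w,h,f):return cv2.resize(im[y:y+h,x:x+w],None,fx=f,fy=f,interpolation=cv2.INTER_CUBIC)
a=np.vstack([np.hstack([c(t,170,245,80,100,5),c(t,320,230,80*1,100,5)])]);
b=np.hstack([c(s,180,260,100,120,4),c(s,310,210,100*1+20,120,4)])
cv2.imwrite("pics/ct.png",a);cv2.imwrite("pics/cs.png",b[:, :800]);print(a.shape,b.shape)
E
```

```text
(500, 800, 3) (480, 880, 3)
```

View pics/ct.png

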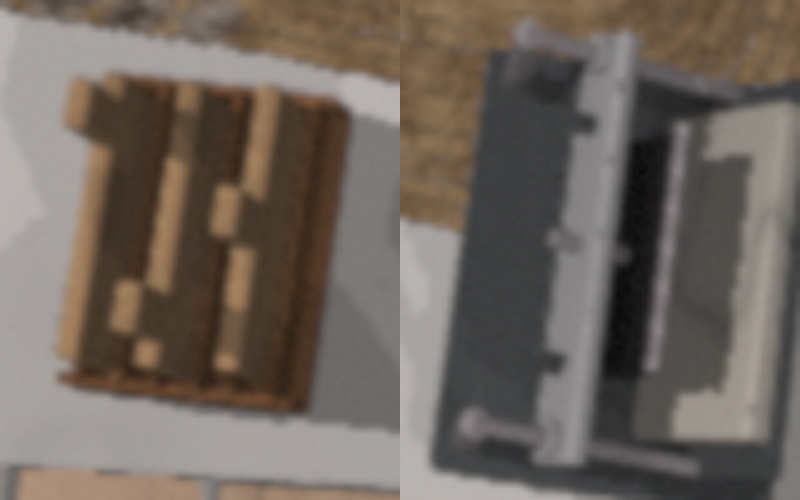

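View pics/cs.png

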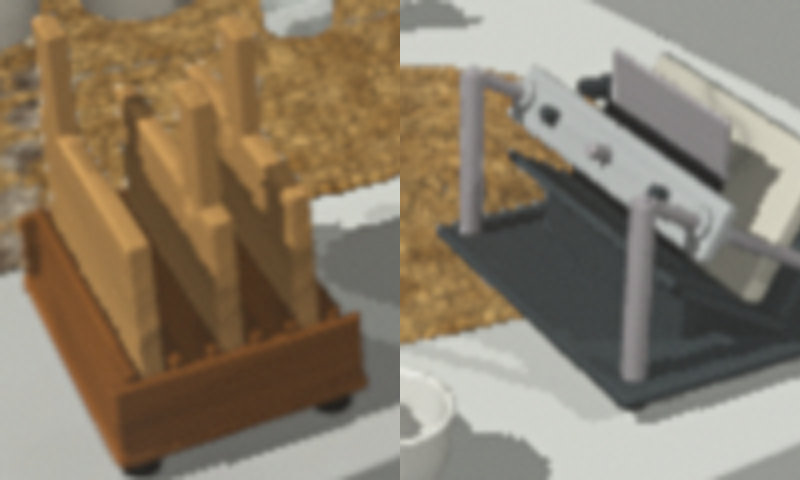

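The top crop shows three slat tabs: the left slat's is far, the middle slat's is near, and the right slat's is in the centre, so all are turned alike. In the rack the marble board is on the right, leaning right, with the pad and carriage on the left. Now for rough positions.

```bash
cat > h.py <<'E'
import numpy as np, cv2
from bench import r
from scipy.spatial.transform import Rotation as Ro
def cam(s,st=None):
    K=np.array([[s["fx"],0,s["cx"]],[0,s["fy"],s["cy"]],[0,0,1.]])
    if "R" in s: R,t=np.array(s["R"]),np.array(s["t"])
    else:
        Rt=Ro.from_euler('xyz',st["tcp_rot"],degrees=True).as_matrix()
        M=np.array(s["mount"]); Rc=Rt@M[:3,:3]; pc=Rt@M[:3,3]+st["tool_pos"]
        R,t=Rc.T,-Rc.T@pc
    return K,np.array(s["distortion"],float),R,t
def ray(c,px):
    K,d,R,t=c
    u=cv2.undistortPoints(np.array(px,float).reshape(-1,1,2),K,d).reshape(-1,2)
    v=np.c_[u,np.ones(len(u))]@R
    return -R.T@t, v/np.linalg.norm(v,axis=1)[:,None]
def onz(c,px,z):
    o,v=ray(c,px); return o+v*((z-o[2])/v[:,2])[:,None]
def tri(cs,pxs):
    A=np.zeros((3,3));b=np.zeros(3)
    for c,p in zip(cs,pxs):
        o,v=ray(c,[p]);P=np.eye(3)-np.outer(v[0],v[0]);A+=P;b+=P@o
    return np.linalg.solve(A,b)
def proj(c,X):
    K,d,R,t=c
    return cv2.projectPoints(np.array(X,float).reshape(-1,3),cv2.Rodrigues(R)[0],t,K,d)[0].reshape(-1,2)
E
python3 - <<'E'
from h import *
np.set_printoptions(precision=1,suppress=True)
T=cam(r.snapshot("top"));S=cam(r.snapshot("scene"));W=r.snapshot("wrist")
print(W["mount"],W["fx"],W["distortion"])
f=lambda l:[(170+x/5,245+y/5) for x,y in l]
g=lambda l:[(320+(x-400)/5,230+y/5) for x,y in l]
print("tab tops",onz(T,f([(80,90),(228,200),(128,295)]),148))
print("slat ends far/near, z103",onz(T,f([(115,85),(68,355),(187,88),(148,350),(265,95),(227,360)]),103))
print("base corners",onz(T,g([(490,52),(433,468),(778,487)]),5))
f2=lambda l:[(180+x/4,260+y/4) for x,y in l]; g2=lambda l:[(310+(x-400)/4,210+y/4) for x,y in l]
print("knob tops tri",tri([T,S],[g([(525,32)])[0],g2([(470,75)])[0]]),tri([T,S],[g([(470,425)])[0],g2([(645,205)])[0]]))
print("base scene",onz(S,g2([(442,235),(632,405)]),5))
E
```

```text
[[  -0.    -0.9   -0.3   84. ]
 [   1.    -0.    -0.     0.1]
 [   0.    -0.3    0.9 -148.4]
 [   0.     0.     0.     1. ]] 425.5183088906798 [-0.1  0.   0.   0.   0. ]
tab tops [[524.2 237.9 148. ]
 [484.7 176.1 148. ]
 [446.2 210.4 148. ]]
slat ends far/near, z103 [[534.6 236.4 103. ]
 [425.  242.5 103. ]
 [535.1 207.  103. ]
 [428.8 211.1 103. ]
 [534.  175.  103. ]
 [426.6 179.3 103. ]]
base corners [[ 619.9  -59.7    5. ]
 [ 432.6  -43.9    5. ]
 [ 433.3 -194.     5. ]]
knob tops tri [604.7 -71.3 106.5] [442.9 -57.  106.9]
base scene [[624.5 -68.8   5. ]
 [437.7 -54.    5. ]]
```

>>> apply_moves --angular '[[0, 0, 0.15], [0, 0, 0.15], [0, 0, 0.15], [0, 0, 0.15], [0, 0, 0.15], [0, 0, 0.15], [0, 0, 0.15], [0, 0, 0.15], [0, 0, 0.15], [0, 0, 0.15], [0, 0, 0]]' --travel '[[0.79, -0.93, 0.2], [0.79, -0.93, 0.2], [0.79, -0.93, 0.2], [0.79, -0.93, 0.2], [0.79, -0.93, 0.2], [0.79, -0.93, 0.2], [0.79, -0.93, 0.2], [0.79, -0.93, 0.2], [0.79, -0.93, 0.2], [0.79, -0.93, 0.2], [0, 0, 0]]' --jaw '[0.5, 0.5, 0.5, 0.5, 0.5, 0.5, 0.5, 0.5, 0.5, 0.5, 0.5]'

```text
time: 1.62
tool_pos: [470.8, 205.7, 304.7]
tcp_rot: [-180.0, 0.1, 177.0]
ft_force: [-0.2, 0.6, -0.1]
finger_gap: 43.0
grip_force: 0.0
```

```bash
python3 - <<'E'
from h import *
import pickle
st=r.sense();s=r.snapshot("wrist")
print(st["tool_pos"],st["tcp_rot"],st["joint_pos"],st["finger_gap"],st["time"])
pickle.dump(cam(s,st),open("w1.pkl","wb"));cv2.imwrite("pics/w1.png",s["color"][:,:,::-1])
E
```

```text
[470.82062879 205.71357474 304.67587707] [-1.79978823e+02  6.80473281e-02  1.76992066e+02] [ 1.79148122e+01 -7.13676227e+00  9.15842184e+01 -4.42842835e-02
  9.54965442e+01 -6.90815045e+01] 43.03939047336686 1.625
```

View pics/w1.png

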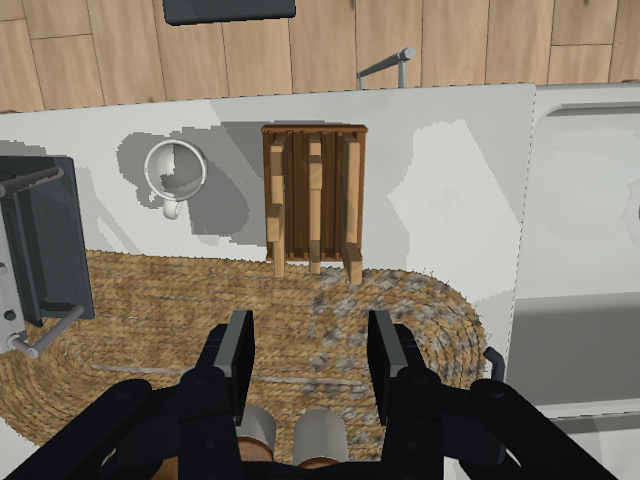

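The stand is centred near (315,195), with tabs at about (273,222), (316,172) and (353,265). I'll enlarge it.

```bash
python3 - <<'E'
import cv2
im=cv2.imread("pics/w1.png");c=cv2.resize(im[115:295,255:375],None,fx=3.3,fy=3.3,interpolation=cv2.INTER_CUBIC)
a=cv2.resize(im[140:240,0:200],None,fx=1,fy=1)
cv2.imwrite("pics/w1c.png",c);print(c.shape)
E
```

```text
(594, 396, 3)
```

View pics/w1c.png

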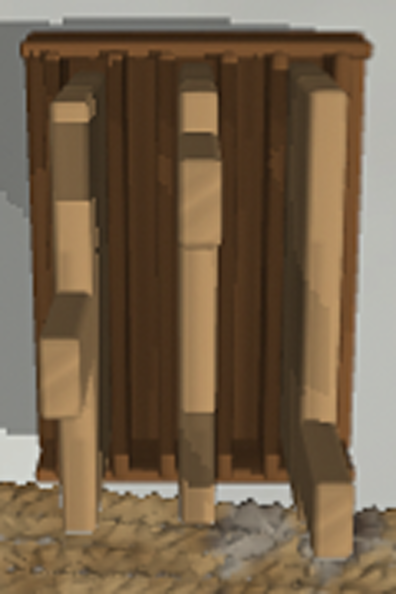

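The tab tops centre at crop (60,378), (201,202) and (334,520). Plate top-edge ends are at (72,100)/(80,532) and (198,85)/(197,522).

```bash
python3 - <<'E'
from h import *
import pickle
np.set_printoptions(precision=1,suppress=True)
c=pickle.load(open("w1.pkl","rb"))
f=lambda l:[(255+x/3.3,115+y/3.3) for x,y in l]
print(onz(c,f([(60,378),(201,202),(334,520)]),148))
e=onz(c,f([(72,100),(80,532),(198,85),(197,522)]),103);print(e)
print(onz(c,f([(22,40),(370,40)]),51))
# rack roughly here: near post etc
E
```

```text
[[480.3 177.2 148. ]
 [441.8 211.3 148. ]
 [518.7 238.9 148. ]]
[[423.1 181.  103. ]
 [538.  174.2 103. ]
 [421.1 212.1 103. ]
 [536.7 206.  103. ]]
[[411.3 164.   51. ]
 [416.4 260.7  51. ]]
```

>>> apply_moves --angular '[[0.31, 0, -0.02], [0.31, 0, -0.02], [0.31, 0, -0.02], [0.31, 0, -0.02], [0.31, 0, -0.02], [0.31, 0, -0.02], [0.31, 0, -0.02], [0.31, 0, -0.02], [0.31, 0, -0.02], [0.31, 0, 0], [0.31, 0, 0], [0.34, 0, 0], [0, 0, 0]]' --travel '[[0.09, -0.88, -0.07], [0.09, -0.88, -0.07], [0.09, -0.88, -0.07], [0.09, -0.88, -0.07], [0.09, -0.88, -0.07], [0.09, -0.88, -0.07], [0.09, -0.88, -0.07], [0.09, -0.88, -0.07], [0.09, -0.88, -0.07], [0.09, -0.88, -0.07], [0.09, -0.88, -0.07], [0.09, -0.88, -0.07], [0, 0, 0]]' --jaw '[1, 1, 1, 1, 1, 1, 1, 1, 1, 1, 1, 1, 1]'

```text
time: 3.3
tool_pos: [511.8, -215.1, 268.1]
tcp_rot: [149.9, -2.1, 176.1]
ft_force: [0.3, 0.5, -0.2]
finger_gap: 85.2
grip_force: 0.0
```

```bash
python3 - <<'E'
from h import *
import pickle
st=r.sense();s=r.snapshot("wrist")
print(st["tool_pos"],st["tcp_rot"],st["joint_pos"],st["finger_gap"],st["time"])
pickle.dump(cam(s,st),open("w2.pkl","wb"));cv2.imwrite("pics/w2.png",cv2.resize(s["color"][:,:,::-1],(800,600),interpolation=cv2.INTER_CUBIC))
cv2.imwrite("pics/w2raw.png",s["color"][:,:,::-1])
E
```

```text
[ 511.79926406 -215.08043965  268.14429871] [149.89577942  -2.07112096 176.12791577] [ -42.71866749   15.33267352   77.03322112   22.91275902  107.63656351
 -125.15712489] 85.23139935825226 3.3
```

View pics/w2.png

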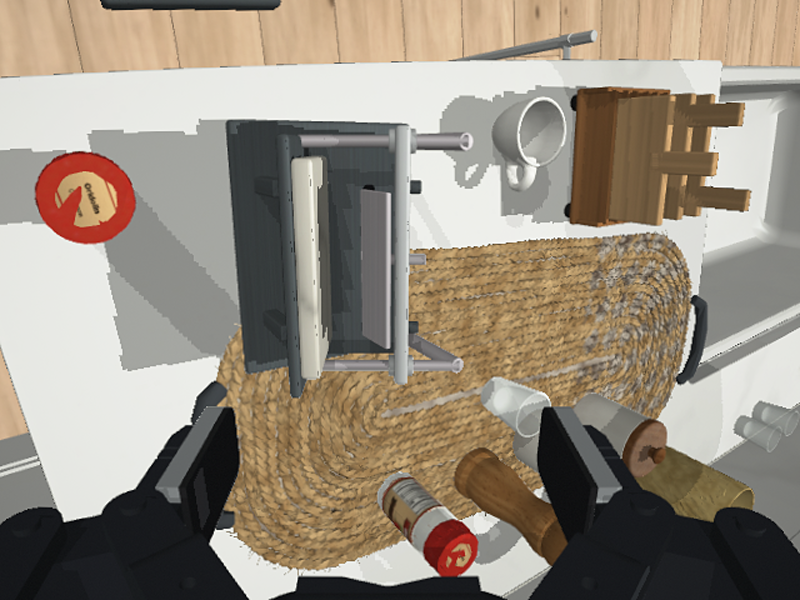

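The wrist view shows the board at x 295-328 and the pad flare at x 362-392, with the slot between them. I'll zoom in to measure.

```bash
python3 - <<'E'
import cv2
im=cv2.imread("pics/w2raw.png")
c=cv2.resize(im[90:320,215:350],None,fx=5,fy=2.6,interpolation=cv2.INTER_CUBIC)
cv2.imwrite("pics/w2c.png",c);print(c.shape)
E
```

```text
(598, 675, 3)
```

View pics/w2c.png

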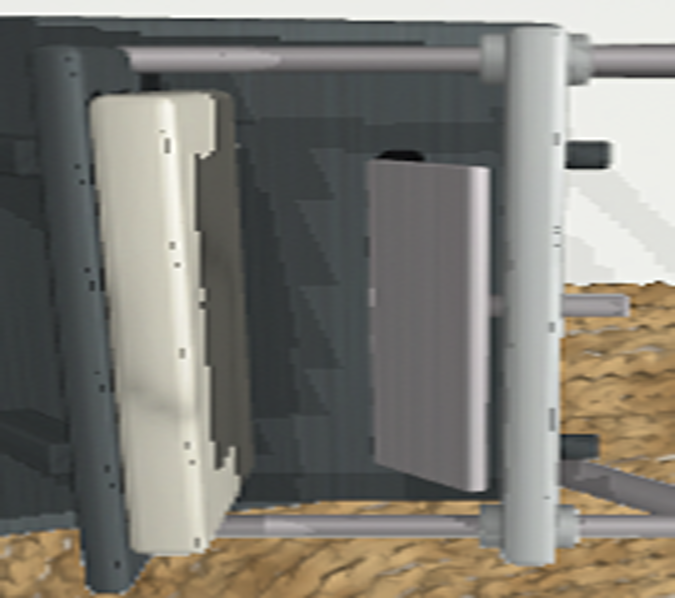

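Features in crop pixels:
- Rod axes at rows about 57 and 525.
- Board top edge (172,97) to (204,551), foot line (233,95) to (250,475).
- Pad bend edge (370,160) to (376,462), flare top (488,168) to (485,490).

Now I'll fit the cradle pose.

```bash
cat > fit.py <<'E'
from h import *
import pickle
from scipy.optimize import least_squares
np.set_printoptions(precision=2,suppress=True)
c=pickle.load(open("w2.pkl","rb"))
f=lambda l:np.array([(215+x/5,90+y/2.6) for x,y in l])
def frame(yaw): return Ro.from_euler('z',yaw,degrees=True).as_matrix()@Ro.from_euler('x',30,degrees=True).as_matrix()
pts=f([(172,97),(204,551),(234,95),(250,475),(370,160),(376,462),(488,168),(485,490)])
rods=f([(300,58),(450,58),(300,524),(450,525)])
def model(p):
    o=p[:3];F=frame(p[3]);L,g,P,fl,m=p[4:9]
    X=np.array([[-L,0,80],[L,0,80],[-L,0,0],[L,0,0],[m-P,g,48],[m+P,g,48],[m-P,fl,76],[m+P,fl,76]])
    return X@F.T+o
def res(p):
    e=proj(c,model(p))-pts
    e[3]*=[1,0]  # far foot corner hidden
    e[2]*=[1,.3]
    e[:2,1]*=.5
    out=list(e.ravel())
    o=p[:3];F=frame(p[3])
    for i,x in enumerate((-80,80)):
        q=proj(c,np.array([[x,10,30],[x,60,30]])@F.T+o)
        d=(q[1]-q[0])/np.linalg.norm(q[1]-q[0]);n=np.array([-d[1],d[0]])
        out+=[(rods[2*i+j]-q[0])@n*2 for j in(0,1)]
    return np.array(out)
s=least_squares(res,[530,-100,30,-4,76,20,50,30,0])
if __name__=="__main__":
    print("o,yaw,L,g,P,fl,m",s.x);print("res",res(s.x))
    F=frame(s.x[3])
    for y in(5,15,25):print("tab seated",F@[0,y,113]+s.x[:3])
    J=s.jac;C=np.linalg.inv(J.T@J);print("sd/px",np.sqrt(np.diag(C)))
    # check against top/scene
    T=cam(r.snapshot("top"));S=cam(r.snapshot("scene"))
    print("top",proj(T,model(s.x)));print("scene",proj(S,model(s.x)))
E
python3 fit.py
```

```text
o,yaw,L,g,P,fl,m [ 518.41 -131.79   34.48   -5.38   68.43   26.84   49.29   45.64   -0.03]
res [ 0.17  0.37 -0.34  0.36 -0.14 -0.2   0.33 -0.    0.08  0.02 -0.08 -0.57
  0.07 -0.02 -0.08  0.53  0.14 -0.1  -0.19  0.33]
tab seated [ 513.52 -183.73  134.84]
tab seated [ 514.34 -175.1   139.84]
tab seated [ 515.15 -166.48  144.84]
sd/px [0.3  0.53 1.   0.29 1.05 0.73 0.44 0.7  0.48]
top [[389.04 317.08]
 [396.98 250.42]
 [365.63 316.61]
 [373.72 254.22]
 [369.88 305.22]
 [375.94 257.99]
 [370.55 303.36]
 [376.8  254.62]]
scene [[413.91 247.83]
 [374.48 222.76]
 [394.02 284.24]
 [357.17 255.63]
 [390.65 254.7 ]
 [363.3  235.61]
 [390.88 238.92]
 [363.06 220.81]]
```

The fit is good: residuals are under 0.6 px and the top view agrees. The gap is about 26-27 mm, so three slats are likely. Next come the move deltas.

```bash
cat > d.py <<'E'
from fit import *
F=frame(s.x[3]);o=s.x[:3]
down=Ro.from_euler('xyz',[180,0,176.7],degrees=True)
ins=Ro.from_matrix(F)*Ro.from_euler('x',180,degrees=True)*Ro.from_euler('z',0,degrees=True)
if abs((ins*down.inv()).magnitude())>1.5: ins=ins*Ro.from_euler('z',180,degrees=True)
tabs={'b':[480.3,177.2],'c':[441.8,211.3],'a':[518.7,238.9]}
X={'b':0,'c':-38,'a':38}
def slot(k,y,z): return o+F@[X[k],y,z+6],ins      # z of tab point
def stand(k,z): return np.array(tabs[k]+[z+6]),down  # z of tab point above table
def delta(A,B): return (B[0]-A[0])/40,(B[1]*A[1].inv()).as_rotvec(degrees=True)/8
def now():
    q=r.sense();return q["tool_pos"],Ro.from_euler('xyz',q["tcp_rot"],degrees=True)
def show(n,A,B):
    t,a=delta(A,B);print(n,"travel",t,"turn",a)
E
python3 - <<'E'
from d import *
N=now();print("ins rpy",ins.as_euler('xyz',degrees=True))
show("now>above b",N,stand('b',220))
show("down",stand('b',220),stand('b',131))
show("lift",stand('b',131),stand('b',284))
show("lift>entry",stand('b',284),slot('b',8,213))
show("entry>seat",slot('b',8,213),slot('b',8,113))
print("1mm in y:",F@[0,1,0]/40, "10mm up z",F@[0,0,10]/40, slot('b',8,213)[0])
E
```

```text
ins rpy [150.     0.   174.62]
now>above b travel [-0.8   9.75 -1.12] turn [-3.75  0.    0.11]
down travel [ 0.    0.   -2.23] turn [0. 0. 0.]
lift travel [0.   0.   3.83] turn [0. 0. 0.]
lift>entry travel [  0.71 -10.28  -1.55] turn [ 3.74 -0.28 -0.25]
entry>seat travel [ 0.12  1.24 -2.17] turn [0. 0. 0.]
1mm in y: [0.   0.02 0.01] 10mm up z [-0.01 -0.12  0.22] [ 508.8  -233.91  228.14]
```

>>> apply_moves --angular '[[-0.31, 0, 0.01], [-0.31, 0, 0.01], [-0.31, 0, 0.01], [-0.31, 0, 0.01], [-0.31, 0, 0.01], [-0.31, 0, 0.01], [-0.31, 0, 0.01], [-0.31, 0, 0.01], [-0.31, 0, 0.01], [-0.31, 0, 0.01], [-0.31, 0, 0.01], [-0.34, 0, 0], [0, 0, 0], [0, 0, 0], [0, 0, 0], [0, 0, 0], [0, 0, 0]]' --travel '[[-0.07, 0.81, 0], [-0.07, 0.81, 0], [-0.07, 0.81, 0], [-0.07, 0.81, 0], [-0.07, 0.81, 0], [-0.07, 0.81, 0], [-0.07, 0.81, -0.18], [-0.07, 0.81, -0.18], [-0.06, 0.81, -0.19], [-0.06, 0.82, -0.19], [-0.06, 0.82, -0.19], [-0.06, 0.82, -0.19], [0, 0, 0], [0, 0, -0.6], [0, 0, -0.6], [0, 0, -0.6], [0, 0, 0]]' --jaw '[0.5, 0.5, 0.5, 0.5, 0.5, 0.5, 0.5, 0.5, 0.5, 0.5, 0.5, 0.5, 0.5, 0.5, 0.5, 0.5, 0.5]'

```text
time: 5.58
tool_pos: [478.4, 175.5, 152.5]
tcp_rot: [-180.0, -0.1, 176.7]
ft_force: [1.0, -0.3, -0.1]
finger_gap: 42.9
grip_force: 0.0
```

```bash
python3 - <<'E'
from d import *
N=now();show("to b",N,stand('b',131));print(r.sense()["ft_force"],r.sense()["tcp_rot"])
c2=r.snapshot("wrist");cv2.imwrite("pics/g1.png",c2["color"][:,:,::-1])
E
```

```text
to b travel [ 0.05  0.04 -0.39] turn [ 0.   -0.02  0.  ]
[ 0.96 -0.31 -0.1 ] [-179.97   -0.12  176.69]
```

View pics/g1.png

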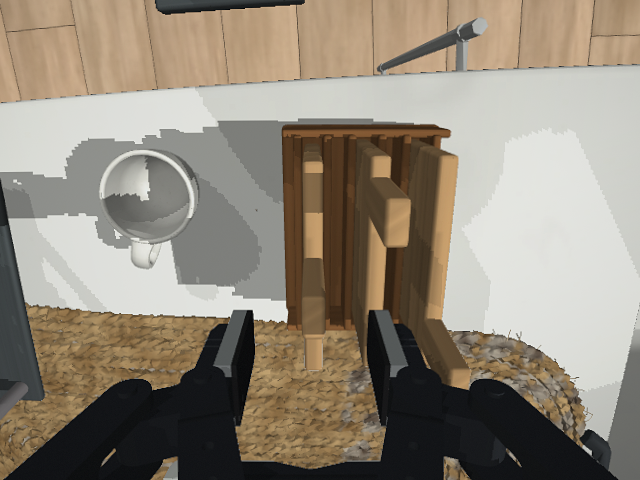

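The tab at (313,320) lies centred between the fingers (250 to 372). I'll go down and grip.

>>> apply_moves --angular '[[0, 0, 0], [0, 0, 0], [0, 0, 0], [0, 0, 0], [0, 0, 0], [0, 0, 0], [0, 0, 0]]' --travel '[[0.05, 0.04, -0.39], [0, 0, 0], [0, 0, 0], [0, 0, 0], [0, 0, 0], [0, 0, 0], [0, 0, 0]]' --jaw '[0.5, 0.5, 0.05, 0.05, 0.05, 0.05, 0.05]' --force 60

```text
time: 6.5
tool_pos: [482.5, 177.5, 138.8]
tcp_rot: [180.0, 0.1, 176.7]
ft_force: [-0.6, -1.0, 5.4]
finger_gap: 6.3
grip_force: 59.2
```

>>> apply_moves --angular '[[0, 0, 0], [0, 0, 0], [0, 0, 0], [0, 0, 0], [0, 0, 0], [0, 0, 0], [0, 0, 0]]' --travel '[[0, 0, 0.3], [0, 0, 0.6], [0, 0, 0.75], [0, 0, 0.75], [0, 0, 0.75], [0, 0, 0.65], [0, 0, 0]]' --jaw '[0.05, 0.05, 0.05, 0.05, 0.05, 0.05, 0.05]'

```text
time: 7.38
tool_pos: [483.3, 177.7, 292.9]
tcp_rot: [179.9, 0.3, 176.7]
ft_force: [-0.0, -0.1, -0.6]
finger_gap: 6.4
grip_force: 58.7
```

```bash
python3 - <<'E'
from d import *
N=now();q=r.sense();print(q["ft_force"],q["finger_gap"],q["grip_force"])
im=r.snapshot("wrist")["color"];im=im[:,:,::-1]
sc=r.snapshot("scene")["color"][:,:,::-1]
out=np.hstack([cv2.resize(im,(480,360)),cv2.resize(sc[140:380,140:380],(320,360))]);cv2.imwrite("pics/g2.png",out)
cv2.imwrite("pics/g2w.png",im);cv2.imwrite("pics/g2s.png",sc)
# find light wood pixels between the fingers
show("entry",N,slot('b',8,213))
hsv=cv2.cvtColor(np.ascontiguousarray(im),cv2.COLOR_BGR2HSV)
for row in range(300,470,20):
    m=[(x,tuple(int(v) for v in hsv[row,x])) for x in range(240,400,12)];print(row,[(x,v) for x,v in m])
E
```

```text
[-0.05 -0.13 -0.64] 6.430459179249513 58.695872062817216
entry travel [  0.64 -10.29  -1.62] turn [ 3.73 -0.25 -0.24]
300 [(240, (18, 117, 139)), (252, (18, 109, 168)), (264, (18, 114, 146)), (276, (19, 104, 152)), (288, (18, 114, 150)), (300, (16, 115, 91)), (312, (17, 119, 90)), (324, (18, 118, 123)), (336, (18, 67, 134)), (348, (18, 55, 126)), (360, (18, 48, 122)), (372, (18, 40, 147)), (384, (18, 98, 138)), (396, (18, 42, 122))]
320 [(240, (18, 110, 163)), (252, (18, 110, 123)), (264, (19, 108, 158)), (276, (17, 123, 118)), (288, (98, 12, 85)), (300, (90, 32, 16)), (312, (17, 116, 119)), (324, (90, 5, 47)), (336, (90, 9, 83)), (348, (18, 113, 108)), (360, (17, 61, 84)), (372, (18, 108, 179)), (384, (18, 97, 123)), (396, (17, 113, 122))]
340 [(240, (18, 67, 134)), (252, (18, 111, 120)), (264, (113, 46, 22)), (276, (105, 46, 22)), (288, (90, 9, 83)), (300, (90, 34, 15)), (312, (17, 116, 101)), (324, (90, 17, 15)), (336, (90, 9, 83)), (348, (114, 55, 23)), (360, (18, 39, 78)), (372, (18, 116, 138)), (384, (18, 111, 131)), (396, (17, 73, 130))]
360 [(240, (18, 119, 105)), (252, (17, 
[... 1140 characters left out ...]
 21)), (372, (108, 55, 23)), (384, (110, 70, 22)), (396, (102, 53, 24))]
440 [(240, (105, 49, 21)), (252, (102, 49, 26)), (264, (114, 58, 22)), (276, (110, 36, 21)), (288, (105, 60, 17)), (300, (17, 127, 86)), (312, (18, 97, 139)), (324, (26, 20, 103)), (336, (113, 60, 17)), (348, (108, 58, 22)), (360, (113, 44, 23)), (372, (110, 29, 26)), (384, (108, 58, 22)), (396, (105, 49, 21))]
460 [(240, (113, 51, 20)), (252, (105, 49, 21)), (264, (108, 61, 21)), (276, (100, 38, 20)), (288, (100, 45, 17)), (300, (18, 113, 138)), (312, (18, 116, 128)), (324, (26, 19, 106)), (336, (110, 55, 14)), (348, (108, 61, 21)), (360, (110, 35, 22)), (372, (108, 58, 22)), (384, (113, 44, 23)), (396, (120, 46, 22))]
```

The slat is held (-0.6 N, its weight). On to the entry pose.

>>> apply_moves --angular '[[0.31, -0.02, -0.02], [0.31, -0.02, -0.02], [0.31, -0.02, -0.02], [0.31, -0.02, -0.02], [0.31, -0.02, -0.02], [0.31, -0.02, -0.02], [0.31, -0.02, -0.02], [0.31, -0.02, -0.02], [0.31, -0.02, -0.02], [0.31, -0.02, -0.02], [0.31, -0.02, -0.02], [0.31, -0.02, -0.02], [0, 0, 0], [0, 0, 0]]' --travel '[[0.05, -0.88, -0.05], [0.05, -0.88, -0.09], [0.05, -0.88, -0.09], [0.05, -0.88, -0.09], [0.05, -0.88, -0.09], [0.05, -0.89, -0.09], [0.05, -0.89, -0.09], [0.05, -0.89, -0.09], [0.05, -0.89, -0.09], [0.05, -0.89, -0.09], [0.05, -0.89, -0.09], [0.06, -0.89, -0.09], [0, 0, 0], [0, 0, 0]]' --jaw '[0.05, 0.05, 0.05, 0.05, 0.05, 0.05, 0.05, 0.05, 0.05, 0.05, 0.05, 0.05, 0.05, 0.05]'

```text
time: 9.22
tool_pos: [506.1, -247.1, 247.2]
tcp_rot: [150.1, -0.4, 174.7]
ft_force: [0.7, 0.6, -2.0]
finger_gap: 6.7
grip_force: 58.8
```

```bash
python3 - <<'E'
from d import *
N=now();q=r.sense();print(q["ft_force"],q["finger_gap"],q["joint_pos"])
show("to 213",N,slot('b',8,213));show("to 195",N,slot('b',8,195));print(F.T@(N[0]-o))
im=r.snapshot("wrist")["color"][:,:,::-1];cv2.imwrite("pics/i1.png",im)
E
```

```text
[ 0.73  0.64 -1.98] 6.730901347335528 [ -45.81   16.51   77.73   22.87  105.29 -128.18]
to 213 travel [ 0.07  0.33 -0.48] turn [ 0.01 -0.05 -0.02]
to 195 travel [ 0.09  0.55 -0.87] turn [ 0.01 -0.05 -0.02]
[ -1.45   5.94 242.23]
```

View pics/i1.png

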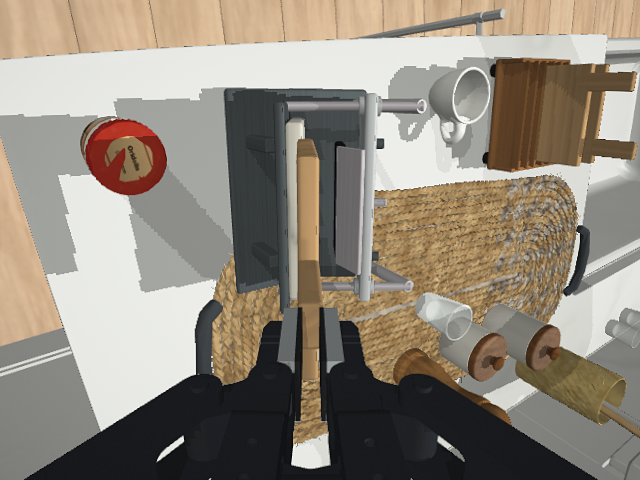

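The slat lies parallel to the board (slat about x 300-320, board about 287-303, pad from 337), so it is heading into the gap. I'll lower it.

>>> apply_moves --angular '[[0, -0.04, -0.02], [0, 0, 0], [0, 0, 0], [0, 0, 0], [0, 0, 0], [0, 0, 0], [0, 0, 0], [0, 0, 0]]' --travel '[[0.05, 0.28, -0.44], [0.04, 0.27, -0.43], [0.01, 0.12, -0.22], [0.02, 0.25, -0.43], [0.02, 0.25, -0.43], [0.02, 0.18, -0.31], [0.01, 0.12, -0.22], [0, 0, 0]]' --jaw '[0.05, 0.05, 0.05, 0.05, 0.05, 0.05, 0.05, 0.05]'

```text
time: 10.28
tool_pos: [513.0, -188.4, 148.6]
tcp_rot: [150.1, -0.0, 174.6]
ft_force: [-0.4, -0.0, -1.2]
finger_gap: 6.4
grip_force: 59.3
```

```bash
cat > chk.py <<'E'
from d import *
N=now();q=r.sense();print("F cradle",F.T@q["ft_force"],"gap",q["finger_gap"],"tcp cradle",F.T@(N[0]-o),"t",q["time"])
E
python3 chk.py
```

```text
F cradle [-0.37 -0.68 -1.03] gap 6.355225039049388 tcp cradle [ -0.09   7.78 127.31] t 10.275
```

>>> apply_moves --angular '[[0, 0, 0], [0, 0, 0], [0, 0, 0], [0, 0, 0]]' --travel '[[0, 0.025, -0.045], [0, 0.025, -0.045], [0, 0.025, -0.045], [0, 0, 0]]' --jaw '[0.05, 0.05, 0.05, 0.05]'

```text
time: 10.78
tool_pos: [513.3, -186.0, 143.9]
tcp_rot: [150.1, 0.0, 174.6]
ft_force: [0.5, 0.2, -1.7]
finger_gap: 5.8
grip_force: 59.3
```

```bash
python3 chk.py
```

```text
F cradle [ 0.48 -0.62 -1.63] gap 5.759998686425986 tcp cradle [ -0.02   7.54 122.04] t 10.775
```

>>> apply_moves --angular '[[0, 0, 0], [0, 0, 0], [0, 0, 0], [0, 0, 0]]' --travel '[[0, 0.025, -0.045], [0, 0.025, -0.045], [0, 0.02, -0.03], [0, 0, 0]]' --jaw '[0.05, 0.05, 0.05, 0.05]'

```text
time: 11.28
tool_pos: [514.2, -186.2, 142.6]
tcp_rot: [150.4, 0.3, 174.6]
ft_force: [-8.2, -10.2, 18.5]
finger_gap: 6.5
grip_force: 63.4
```

```bash
python3 chk.py
```

```text
F cradle [-7.17 -0.21 21.54] gap 6.465638249855178 tcp cradle [  0.87   6.83 120.94] t 11.275
```

It touched the floor at z 120.9, as predicted. Next I'll push it towards the board.

>>> apply_moves --angular '[[0, 0, 0], [0, 0, 0], [0, 0, 0]]' --travel '[[0, -0.035, 0], [0, -0.03, -0.01], [0, 0, 0]]' --jaw '[0.05, 0.05, 0.05]'

```text
time: 11.65
tool_pos: [514.0, -187.3, 142.0]
tcp_rot: [150.3, 0.2, 174.6]
ft_force: [-7.1, -4.3, 18.9]
finger_gap: 6.4
grip_force: 62.8
```

```bash
python3 chk.py
```

```text
F cradle [-6.63  5.19 18.83] gap 6.380411223647516 tcp cradle [  0.82   5.54 120.98] t 11.65
```

>>> apply_moves --angular '[[0, 0, 0], [0, 0, 0], [0, 0, 0], [0, 0, 0], [0, 0, 0], [0, 0, 0], [0, 0, 0]]' --travel '[[0, 0, 0], [0, 0, 0], [0, 0, 0], [-0.02, -0.16, 0.28], [-0.03, -0.32, 0.55], [-0.04, -0.37, 0.65], [0, 0, 0]]' --jaw '[0.35, 0.35, 0.35, 0.35, 0.35, 0.35, 0.35]'

```text
time: 12.52
tool_pos: [510.9, -222.0, 200.9]
tcp_rot: [150.3, 0.3, 174.5]
ft_force: [-0.1, 0.1, -0.5]
finger_gap: 29.5
grip_force: 0.0
```

```bash
python3 chk.py; python3 - <<'E'
from d import *
N=now();show(">c",N,stand('c',220));show("lift>entry",stand('c',284),slot('c',18,240))
W=r.snapshot("wrist");S=r.snapshot("scene");T=r.snapshot("top")
for n,s_ in(("W",W),("S",S),("T",T)):cv2.imwrite(f"pics/after1{n}.png",s_["color"][:,:,::-1])
# where the tab top should be in each view
q=r.sense()
for n,s_ in(("W",W),("S",S),("T",T)):
    c_=cam(s_,q);p=proj(c_,[o+F@[0,5,130],o+F@[0,5,120],o+F@[0,5,140]]);print(n,p.ravel())
    for a in p: print(s_["color"][int(a[1]),int(a[0])-6:int(a[0])+7:3].tolist())
E
```

```text
F cradle [-0.14 -0.2  -0.46] gap 29.527372643798227 tcp cradle [  0.97   4.83 189.43] t 12.525
>c travel [-1.73 10.83  0.63] turn [-3.69  0.32  0.25]
lift>entry travel [  0.72 -11.16  -0.84] turn [ 3.74 -0.28 -0.25]
W [311.41 268.92 311.42 261.8  311.41 276.68]
[[142, 114, 79], [167, 134, 94], [174, 140, 98], [183, 147, 101], [190, 152, 105]]
[[153, 123, 85], [178, 143, 99], [174, 140, 97], [174, 140, 98], [179, 142, 98]]
[[92, 80, 64], [142, 114, 79], [138, 109, 76], [142, 113, 78], [147, 118, 81]]
S [403.21 211.73 400.84 216.18 405.58 207.27]
[[159, 160, 154], [178, 144, 104], [154, 140, 124], [159, 161, 155], [159, 160, 154]]
[[159, 161, 156], [192, 156, 108], [197, 154, 96], [194, 152, 95], [133, 107, 76]]
[[160, 160, 155], [159, 161, 155], [159, 160, 154], [160, 161, 156], [160, 161, 155]]
T [407.37 281.51 404.   281.77 410.8  281.26]
[[147, 115, 87], [152, 120, 89], [127, 101, 77], [113, 110, 108], [116, 112, 110]]
[[146, 115, 86], [147, 116, 87], [149, 117, 88], [137, 109, 81], [112, 105, 99]]
[[152, 120, 89], [127, 101, 77], [113, 110, 108], [116, 112, 110], [115, 111, 110]]
```

Slat 1 stands where predicted. Now the second slat (c).

>>> apply_moves --angular '[[-0.28, 0.02, 0.02], [-0.28, 0.02, 0.02], [-0.28, 0.02, 0.02], [-0.28, 0.02, 0.02], [-0.28, 0.02, 0.02], [-0.28, 0.03, 0.02], [-0.28, 0.03, 0.02], [-0.28, 0.03, 0.02], [-0.28, 0.03, 0.02], [-0.29, 0.03, 0.02], [-0.29, 0.03, 0.02], [-0.29, 0.02, 0.02], [-0.3, 0.02, 0.01], [0, 0, 0], [0, 0, -0.5], [0, 0, -0.6], [0, 0, -0.5], [0, 0, 0]]' --travel '[[-0.13, 0.83, 0.3], [-0.13, 0.83, 0.33], [-0.13, 0.83, 0], [-0.13, 0.83, 0], [-0.13, 0.83, 0], [-0.13, 0.83, 0], [-0.13, 0.83, 0], [-0.13, 0.83, 0], [-0.13, 0.83, 0], [-0.14, 0.84, 0], [-0.14, 0.84, 0], [-0.14, 0.84, 0], [-0.14, 0.84, 0], [0, 0, 0], [0, 0, 0], [0, 0, 0], [0, 0, 0], [0, 0, 0]]' --jaw '[0.5, 0.5, 0.5, 0.5, 0.5, 0.5, 0.5, 0.5, 0.5, 0.5, 0.5, 0.5, 0.5, 0.5, 0.5, 0.5, 0.5, 0.5]'

```text
time: 14.92
tool_pos: [440.1, 212.6, 222.3]
tcp_rot: [179.8, -0.4, 163.8]
ft_force: [0.6, -0.5, 0.4]
finger_gap: 43.0
grip_force: 0.0
```

I put the descent into the turn list by mistake. The arm is clear of everything, so I'll undo the yaw first.

>>> apply_moves --angular '[[0, 0.03, 0.8], [0, 0.02, 0.8], [0, 0, 0]]' --travel '[[0.04, -0.03, 0], [0, 0, 0], [0, 0, 0]]' --jaw '[0.5, 0.5, 0.5]'

```text
time: 15.3
tool_pos: [442.0, 211.7, 222.7]
tcp_rot: [179.9, -0.7, 176.6]
ft_force: [0.5, 0.2, 0.0]
finger_gap: 42.9
grip_force: 0.0
```

```bash
python3 - <<'E'
from d import *
q=r.sense();N=now();show("c",N,stand('c',131));W=r.snapshot("wrist");c_=cam(W,q)
# tab outline check at z=148
C=np.array([441.8,211.3,148])
for dx in(-14,-8,0,8,14):
    P=[C+[dx,dy,0] for dy in(-9,-7,-4,0,4,7,9)]
    print(dx,[W["color"][int(round(v)),int(round(u))].sum() for u,v in proj(c_,P)],proj(c_,P)[3])
E
```

```text
c travel [-0.   -0.01 -2.14] turn [-0.02 -0.09  0.01]
-14 [np.uint64(144), np.uint64(169), np.uint64(172), np.uint64(200), np.uint64(234), np.uint64(149), np.uint64(157)] [307.59 231.99]
-8 [np.uint64(146), np.uint64(173), np.uint64(300), np.uint64(378), np.uint64(382), np.uint64(148), np.uint64(158)] [308.25 242.33]
0 [np.uint64(147), np.uint64(173), np.uint64(368), np.uint64(383), np.uint64(351), np.uint64(142), np.uint64(165)] [309.12 255.85]
8 [np.uint64(136), np.uint64(170), np.uint64(395), np.uint64(413), np.uint64(116), np.uint64(139), np.uint64(160)] [309.98 269.09]
14 [np.uint64(139), np.uint64(171), np.uint64(353), np.uint64(418), np.uint64(141), np.uint64(146), np.uint64(158)] [310.6  278.84]
```

>>> apply_moves --angular '[[-0.02, -0.09, 0.01], [0, 0, 0], [0, 0, 0], [0, 0, 0], [0, 0, 0], [0, 0, 0], [0, 0, 0], [0, 0, 0], [0, 0, 0]]' --travel '[[0.05, -0.01, -0.5], [0, 0, -0.6], [0, 0, -0.6], [0, 0, -0.43], [0, 0, 0], [0, 0, 0], [0, 0, 0], [0, 0, 0], [0, 0, 0]]' --jaw '[0.5, 0.5, 0.5, 0.5, 0.5, 0.05, 0.05, 0.05, 0.05]'

```text
time: 16.48
tool_pos: [445.0, 212.1, 139.4]
tcp_rot: [179.9, 0.2, 176.7]
ft_force: [-1.5, 0.5, 6.7]
finger_gap: 5.7
grip_force: 59.1
```

```bash
python3 - <<'E'
from d import *
q=r.sense();N=now();print(q["ft_force"],q["finger_gap"]);show("c",N,stand('c',131));show("lift",N,stand('c',284))
E
```

```text
[-1.55  0.52  6.67] 5.746937188115557
c travel [-0.08 -0.02 -0.06] turn [-0.01  0.02  0.  ]
lift travel [-0.08 -0.02  3.77] turn [-0.01  0.02  0.  ]
```

>>> apply_moves --angular '[[0, 0, 0], [0, 0, 0], [0, 0, 0], [0, 0, 0], [0, 0, 0], [0, 0, 0], [0.29, -0.02, -0.02], [0.29, -0.02, -0.02], [0.29, -0.02, -0.02], [0.29, -0.02, -0.02], [0.29, -0.02, -0.02], [0.29, -0.02, -0.02], [0.29, -0.02, -0.02], [0.29, -0.02, -0.02], [0.29, -0.02, -0.02], [0.29, -0.02, -0.02], [0.28, -0.02, -0.02], [0.28, -0.03, -0.02], [0.28, -0.03, -0.01], [0, 0, 0]]' --travel '[[0, 0, 0.3], [0, 0, 0.6], [0, 0, 0.75], [0, 0, 0.75], [0, 0, 0.75], [0, 0, 0.62], [0.05, -0.86, 0], [0.05, -0.86, 0], [0.05, -0.86, 0], [0.05, -0.86, 0], [0.05, -0.86, -0.1], [0.05, -0.86, -0.1], [0.05, -0.86, -0.1], [0.05, -0.86, -0.1], [0.05, -0.86, -0.1], [0.05, -0.86, -0.1], [0.05, -0.86, -0.1], [0.05, -0.86, -0.1], [0.04, -0.86, -0.1], [0, 0, 0]]' --jaw '[0.05, 0.05, 0.05, 0.05, 0.05, 0.05, 0.05, 0.05, 0.05, 0.05, 0.05, 0.05, 0.05, 0.05, 0.05, 0.05, 0.05, 0.05, 0.05, 0.05]'

```text
time: 18.98
tool_pos: [469.0, -237.6, 251.5]
tcp_rot: [149.9, -0.1, 174.5]
ft_force: [-0.1, 0.2, -0.5]
finger_gap: 5.4
grip_force: 59.0
```

```bash
python3 chk.py; python3 - <<'E'
from d import *
N=now();show("to 200",N,slot('c',17.5,200));show("200>124",slot('c',17.5,200),slot('c',17.5,124));print(r.sense()["joint_pos"])
E
```

```text
F cradle [-0.15 -0.08 -0.48] gap 5.448839414583603 tcp cradle [-39.25  13.25 242.91] t 18.975
to 200 travel [ 0.08  0.55 -0.75] turn [-0.02 -0.02  0.02]
200>124 travel [ 0.09  0.95 -1.65] turn [0. 0. 0.]
[ -47.89   11.06   83.7    22.54  105.49 -130.17]
```

>>> apply_moves --angular '[[-0.01, -0.01, 0.01], [-0.01, -0.01, 0.01], [0, 0, 0], [0, 0, 0], [0, 0, 0], [0, 0, 0], [0, 0, 0], [0, 0, 0], [0, 0, 0]]' --travel '[[0.04, 0.28, -0.38], [0.04, 0.27, -0.37], [0, 0, 0], [0.02, 0.19, -0.33], [0.02, 0.19, -0.33], [0.02, 0.19, -0.33], [0.02, 0.19, -0.33], [0.02, 0.19, -0.33], [0, 0, 0]]' --jaw '[0.05, 0.05, 0.05, 0.05, 0.05, 0.05, 0.05, 0.05, 0.05]'

```text
time: 20.1
tool_pos: [476.3, -174.2, 155.3]
tcp_rot: [150.0, 0.1, 174.9]
ft_force: [-0.0, 0.6, -0.6]
finger_gap: 5.8
grip_force: 58.7
```

```bash
python3 chk.py
```

```text
F cradle [-0.07  0.17 -0.82] gap 5.813920747339216 tcp cradle [-37.99  20.46 127.74] t 20.1
```

>>> apply_moves --angular '[[0, 0, 0], [0, 0, 0], [0, 0, 0], [0, 0, 0], [0, 0, 0]]' --travel '[[0, 0, -0.06], [0, 0.01, -0.06], [0, 0.01, -0.06], [0, 0.01, -0.03], [0, 0, 0]]' --jaw '[0.05, 0.05, 0.05, 0.05, 0.05]'

```text
time: 20.72
tool_pos: [476.8, -174.5, 148.7]
tcp_rot: [150.1, 0.2, 174.8]
ft_force: [-3.4, -1.7, 3.5]
finger_gap: 5.7
grip_force: 59.9
```

```bash
python3 chk.py
```

```text
F cradle [-3.22 -0.01  4.03] gap 5.735520420601305 tcp cradle [-37.4   16.88 122.09] t 20.725
```

>>> apply_moves --angular '[[0, 0, 0], [0, 0, 0], [0, 0, 0], [0, 0, 0]]' --travel '[[0, 0.01, -0.04], [0, -0.03, -0.03], [0, -0.03, -0.02], [0, 0, 0]]' --jaw '[0.05, 0.05, 0.05, 0.05]'

```text
time: 21.22
tool_pos: [476.6, -177.8, 146.4]
tcp_rot: [150.2, 0.2, 174.8]
ft_force: [-9.6, -6.2, 12.5]
finger_gap: 5.2
grip_force: 62.8
```

```bash
python3 chk.py
```

```text
F cradle [-8.95  0.17 14.36] gap 5.204621846348221 tcp cradle [-37.33  12.91 121.73] t 21.225
```

>>> apply_moves --angular '[[0, 0, 0], [0, 0, 0], [0, 0, 0], [0, 0, 0]]' --travel '[[0, -0.01, 0.02], [0, -0.03, -0.01], [0, -0.02, -0.02], [0, 0, 0]]' --jaw '[0.05, 0.05, 0.05, 0.05]'

```text
time: 21.72
tool_pos: [476.9, -178.3, 146.1]
tcp_rot: [150.0, 0.2, 174.9]
ft_force: [-7.0, 1.6, 13.6]
finger_gap: 5.6
grip_force: 61.9
```

```bash
python3 chk.py
```

```text
F cradle [-7.09  7.6  11.37] gap 5.59527624239055 tcp cradle [-36.95  12.29 121.76] t 21.725
```

>>> apply_moves --angular '[[0, 0, 0], [0, 0, 0], [0, 0, 0], [0, 0, 0], [0, 0, 0], [0, 0, 0], [0, 0, 0]]' --travel '[[0, 0, 0], [0, 0, 0], [0, 0, 0], [-0.02, -0.16, 0.28], [-0.03, -0.32, 0.55], [-0.04, -0.45, 0.78], [0, 0, 0]]' --jaw '[0.35, 0.35, 0.35, 0.35, 0.35, 0.35, 0.35]'

```text
time: 22.6
tool_pos: [474.6, -218.4, 212.3]
tcp_rot: [150.3, 0.4, 174.8]
ft_force: [-0.1, 0.6, -0.6]
finger_gap: 29.9
grip_force: 0.0
```

```bash
python3 chk.py; python3 - <<'E'
from d import *
q=r.sense();N=now();show(">a",N,stand('a',220));W=r.snapshot("wrist");c_=cam(W,q);cv2.imwrite("pics/after2W.png",W["color"][:,:,::-1])
im=cv2.cvtColor(W["color"],cv2.COLOR_RGB2HSV)
for x,z in((-20,85),(20,85),(-50,85),(50,85),(-38,130),(0,130)):
    ys=np.arange(-8,48,1.);p=proj(c_,[o+F@[x,y,z] for y in ys])
    v=[cv2.remap(W["color"],np.float32([[a]]),np.float32([[b]]),1)[0,0].astype(int) for a,b in p]
    print(x,z,p[0],p[-1]);print(' '.join(f"{int(y)}:{a[0]-a[2]}/{a.sum()//3}" for y,a in zip(ys,v)))
E
```

```text
F cradle [-0.17  0.19 -0.82] gap 29.946609382648468 tcp cradle [-35.51  10.61 199.15] t 22.6
>a travel [ 1.1  11.43  0.34] turn [-3.69  0.33  0.22]
-20 85 [283.85 254.2 ] [367.21 254.84]
-8:14/151 -7:13/153 -6:13/154 -5:14/153 -4:14/154 -3:14/154 -2:13/146 -1:12/134 0:28/81 1:61/104 2:68/117 3:68/119 4:73/126 5:76/132 6:62/109 7:54/97 8:65/114 9:69/120 10:69/121 11:70/123 12:70/126 13:72/129 14:75/132 15:78/136 16:85/147 17:95/165 18:84/146 19:91/158 20:63/110 21:35/69 22:21/85 23:-3/10 24:1/74 25:2/100 26:1/97 27:2/98 28:2/99 29:0/97 30:2/99 31:3/100 32:1/99 33:2/100 34:3/102 35:3/101 36:1/99 37:1/100 38:3/100 39:2/99 40:3/99 41:2/114 42:3/170 43:5/187 44:1/144 45:0/132 46:-1/151 47:-1/163
20 85 [284.73 308.23] [364.25 308.84]
-8:13/140 -7:12/137 -6:11/134 -5:21/108 -4:58/100 -3:68/117 -2:70/121 -1:72/124 0:73/127 1:75/131 2:77/135 3:78/136 4:78/137 5:84/146 6:90/159 7:78/136 8:78/137 9:88/153 10:46/80 11:50/88 12:63/111 13:67/117 14:71/124 15:77/130 16:79/138 17:80/140 18:86/150 19:98/171 20:69/119 21:29/60 22:-9/60 23:-6/56 24:0/54 25:1/102 26:2/97 27:1/99 28:1/99 29:1/97 30:1/100
[... 1674 characters left out ...]
31:1/100 32:2/99 33:3/100 34:3/99 35:2/99 36:2/130 37:5/184 38:3/170 39:0/130 40:0/154 41:-1/166 42:-2/174 43:-1/189 44:0/192 45:3/154 46:3/155 47:2/156
0 130 [279.32 314.48] [374.74 315.21]
-8:6/92 -7:13/138 -6:13/147 -5:13/146 -4:13/146 -3:12/144 -2:48/103 -1:67/117 0:71/124 1:69/122 2:69/123 3:71/125 4:72/128 5:75/132 6:84/148 7:90/156 8:76/134 9:87/150 10:58/102 11:50/87 12:65/118 13:68/121 14:74/129 15:79/136 16:81/142 17:91/159 18:90/154 19:26/55 20:-5/49 21:-6/48 22:0/77 23:2/99 24:1/98 25:1/99 26:2/97 27:2/100 28:2/97 29:2/98 30:3/101 31:2/100 32:2/97 33:0/41 34:-2/14 35:0/22 36:0/20 37:-4/68 38:-4/101 39:-4/100 40:-4/99 41:-4/99 42:-4/100 43:-4/100 44:-4/100 45:-3/95 46:1/82 47:1/79
```

At z=85 the slats fill y 0-10 and 10-20, flush. The pad face is at about 26.8 and still untouched, so the third slat is needed. Fetching slat a.

>>> apply_moves --angular '[[-0.26, 0.02, 0.02], [-0.26, 0.02, 0.02], [-0.26, 0.02, 0.02], [-0.26, 0.02, 0.02], [-0.26, 0.02, 0.02], [-0.26, 0.02, 0.02], [-0.26, 0.02, 0.02], [-0.26, 0.02, 0.02], [-0.26, 0.02, 0.02], [-0.27, 0.03, 0.01], [-0.27, 0.03, 0.01], [-0.27, 0.03, 0.01], [-0.27, 0.03, 0.01], [-0.27, 0.03, 0], [0, 0, 0]]' --travel '[[0.08, 0.8, 0.2], [0.08, 0.8, 0.14], [0.08, 0.8, 0], [0.08, 0.82, 0], [0.08, 0.82, 0], [0.08, 0.82, 0], [0.08, 0.82, 0], [0.08, 0.82, 0], [0.08, 0.82, 0], [0.08, 0.82, 0], [0.08, 0.82, 0], [0.09, 0.82, 0], [0.09, 0.82, 0], [0.09, 0.83, 0], [0, 0, 0]]' --jaw '[0.5, 0.5, 0.5, 0.5, 0.5, 0.5, 0.5, 0.5, 0.5, 0.5, 0.5, 0.5, 0.5, 0.5, 0.5]'

```text
time: 24.52
tool_pos: [518.2, 243.9, 221.0]
tcp_rot: [179.8, -0.5, 176.9]
ft_force: [-1.1, -0.2, -1.5]
finger_gap: 42.8
grip_force: 0.0
```

```bash
python3 - <<'E'
from d import *
q=r.sense();N=now();tabs['a']=[521,238.9];show("a",N,stand('a',131));W=r.snapshot("wrist");c_=cam(W,q)
C=np.array([521,238.9,148])
for dx in(-14,-8,0,8,14):
    P=[C+[dx,dy,0] for dy in(-9,-7,-4,0,4,7,9)]
    print(dx,[int(W["color"][int(round(v)),int(round(u))].sum()) for u,v in proj(c_,P)],[int(W["color"][int(round(v)),int(round(u)),0])-int(W["color"][int(round(v)),int(round(u)),2]) for u,v in proj(c_,P)],proj(c_,P)[3])
E
```

```text
a travel [ 0.07 -0.13 -2.1 ] turn [-0.03 -0.06 -0.02]
-14 [116, 113, 184, 214, 242, 193, 242] [34, 34, 42, 41, 48, 56, 69] [299.37 238.04]
-8 [431, 434, 299, 394, 419, 267, 236] [20, 20, 59, 76, 84, 58, 73] [300.06 248.34]
0 [323, 350, 359, 405, 422, 332, 402] [22, 22, 69, 79, 77, 61, 66] [300.96 261.83]
8 [425, 427, 416, 379, 272, 396, 290] [24, 25, 24, 55, 26, 23, 18] [301.84 275.02]
14 [370, 354, 282, 328, 319, 397, 350] [55, 51, 57, 67, 59, 49, 27] [302.5  284.73]
```

>>> apply_moves --angular '[[-0.03, -0.06, -0.02], [0, 0, 0], [0, 0, 0], [0, 0, 0], [0, 0, 0], [0, 0, 0], [0, 0, 0], [0, 0, 0], [0, 0, 0]]' --travel '[[0.04, -0.12, -0.3], [0, 0, -0.6], [0, 0, -0.6], [0, 0, -0.6], [0, 0, 0], [0, 0, 0], [0, 0, 0], [0, 0, 0], [0, 0, 0]]' --jaw '[0.5, 0.5, 0.5, 0.5, 0.5, 0.05, 0.05, 0.05, 0.05]'

```text
time: 25.7
tool_pos: [522.0, 237.0, 139.9]
tcp_rot: [179.9, 0.3, 176.5]
ft_force: [0.5, -0.9, 5.5]
finger_gap: 5.1
grip_force: 55.2
```

```bash
python3 - <<'E'
from d import *
q=r.sense();N=now();print(q["ft_force"],q["finger_gap"]);L=(N[0]+[0,0,151],N[1]);show("lifted>entry",L,slot('a',24,240))
E
```

```text
[ 0.49 -0.89  5.5 ] 5.073442092553185
lifted>entry travel [  0.62 -11.85  -0.78] turn [ 3.73 -0.26 -0.22]
```

>>> apply_moves --angular '[[0, 0, 0], [0, 0, 0], [0, 0, 0], [0, 0, 0], [0, 0, 0], [0.27, -0.02, -0.02], [0.27, -0.02, -0.02], [0.27, -0.02, -0.02], [0.27, -0.02, -0.02], [0.27, -0.02, -0.02], [0.27, -0.02, -0.02], [0.27, -0.02, -0.02], [0.27, -0.02, -0.02], [0.27, -0.02, -0.02], [0.26, -0.02, -0.02], [0.26, -0.02, -0.02], [0.26, -0.02, 0], [0.26, -0.02, 0], [0.26, 0, 0], [0, 0, 0]]' --travel '[[0, 0, 0.4], [0, 0, 0.8], [0, 0, 0.85], [0, 0, 0.85], [0, 0, 0.87], [0.04, -0.84, 0], [0.04, -0.84, 0], [0.04, -0.84, 0], [0.04, -0.84, 0], [0.04, -0.85, 0], [0.04, -0.85, 0], [0.04, -0.85, -0.09], [0.04, -0.85, -0.09], [0.05, -0.85, -0.1], [0.05, -0.85, -0.1], [0.05, -0.85, -0.1], [0.05, -0.85, -0.1], [0.05, -0.85, -0.1], [0.05, -0.85, -0.1], [0, 0, 0]]' --jaw '[0.05, 0.05, 0.05, 0.05, 0.05, 0.05, 0.05, 0.05, 0.05, 0.05, 0.05, 0.05, 0.05, 0.05, 0.05, 0.05, 0.05, 0.05, 0.05, 0.05]'

```text
time: 28.2
tool_pos: [545.0, -240.2, 256.6]
tcp_rot: [150.0, -0.3, 174.5]
ft_force: [-0.9, 0.8, -1.3]
finger_gap: 5.5
grip_force: 52.9
```

>>> apply_moves --angular '[[0, 0, 0]]' --travel '[[0, 0, 0]]' --jaw '[0.05]'

```text
time: 28.32
tool_pos: [545.7, -237.6, 258.3]
tcp_rot: [150.0, -0.2, 174.7]
ft_force: [0.4, 1.4, -0.7]
finger_gap: 5.2
grip_force: 52.6
```

```bash
python3 chk.py; python3 - <<'E'
from d import *
N=now();show("to 205",N,slot('a',24,205))
E
```

```text
F cradle [ 0.23  0.88 -1.34] gap 5.235443452565325 tcp cradle [ 37.12  22.94 245.23] t 28.325
to 205 travel [ 0.06  0.45 -0.73] turn [ 0.   -0.03 -0.01]
```

>>> apply_moves --angular '[[0, -0.03, -0.01], [0, 0, 0], [0, 0, 0], [0, 0, 0]]' --travel '[[0.03, 0.22, -0.37], [0.03, 0.22, -0.36], [0, 0, 0], [0, 0, 0]]' --jaw '[0.05, 0.05, 0.05, 0.05]'

```text
time: 28.82
tool_pos: [548.3, -219.8, 229.4]
tcp_rot: [150.0, 0.1, 174.6]
ft_force: [-0.0, -0.5, -0.8]
finger_gap: 5.3
grip_force: 52.9
```

```bash
python3 chk.py; cat > prof.py <<'E'
from d import *
import sys
q=r.sense();W=r.snapshot("wrist");c_=cam(W,q);cv2.imwrite("pics/p_%d.png"%(q["time"]*100),W["color"][:,:,::-1])
def prof(x,z,y0,y1):
    ys=np.arange(y0,y1,1.);p=proj(c_,[o+F@[x,y,z] for y in ys])
    v=[cv2.remap(W["color"],np.float32([[a]]),np.float32([[b]]),1)[0,0].astype(int) for a,b in p]
    print(x,z,p[0],p[-1]);print(' '.join(f"{int(y)}:{a[0]-a[2]}/{a.sum()//3}" for y,a in zip(ys,v)))
E
python3 - <<'E'
from prof import *
tz=(F.T@(q["tool_pos"]-o))[2]-8
for x in(-50,-25,0):prof(x,tz-28,8,45)
E
```

```text
F cradle [ 0.03 -0.85 -0.44] gap 5.333504873572657 tcp cradle [ 37.98  23.95 211.23] t 28.825
-50 175.23492564473466 [272.88  86.56] [360.71  86.67]
8:51/95 9:70/122 10:71/124 11:71/124 12:70/123 13:68/120 14:47/84 15:60/103 16:70/124 17:71/124 18:71/124 19:48/86 20:64/115 21:77/134 22:79/139 23:81/141 24:80/142 25:83/145 26:85/147 27:80/140 28:93/163 29:-10/61 30:-6/63 31:-7/66 32:-7/64 33:-6/66 34:-6/64 35:-6/64 36:-6/69 37:-1/82 38:0/99 39:0/143 40:-2/173 41:-1/182 42:-2/192 43:0/218 44:-6/77
-25 175.23492564473466 [274.37 148.21] [358.63 148.3 ]
8:45/86 9:63/111 10:65/114 11:69/122 12:70/126 13:71/125 14:54/95 15:49/87 16:52/94 17:58/103 18:69/119 19:48/84 20:66/114 21:77/134 22:80/140 23:82/143 24:84/146 25:86/149 26:86/151 27:93/164 28:99/176 29:-3/87 30:2/89 31:2/97 32:3/105 33:3/104 34:2/104 35:2/104 36:3/157 37:4/211 38:-1/102 39:-1/135 40:-2/164 41:0/179 42:-1/186 43:-2/214 44:3/230
0 175.23492564473466 [275.8  205.12] [356.62 205.2 ]
8:48/95 9:62/110 10:52/94 11:56/101 12:59/104 13:61/106 14:51/91 15:47/84 16:63/111 17:65/115 18:69/122 19:53/94 20:62/111 21:71/127 22:72/129 23:77/136 24:82/144 25:85/149 26:87/152 27:94/164 28:101/178 29:-2/88 30:1/89 31:1/92 32:2/91 33:1/92 34:2/96 35:2/104 36:4/151 37:5/201 38:-1/75 39:-1/126 40:-2/158 41:-1/175 42:-1/183 43:-2/176 44:57/163
```

The held slat spans y 19-28.8, so I'll shift it +3 mm to clear slat 2, whose face is at 20, then lower it gently.

>>> apply_moves --angular '[[0, 0, 0], [0, 0, 0], [0, 0, 0], [0, 0, 0], [0, 0, 0]]' --travel '[[0, 0.065, 0.04], [0.01, 0.1, -0.17], [0.01, 0.1, -0.17], [0.01, 0.1, -0.17], [0, 0, 0]]' --jaw '[0.05, 0.05, 0.05, 0.05, 0.05]' --force 80

```text
time: 29.5
tool_pos: [548.9, -204.9, 208.9]
tcp_rot: [150.0, -0.1, 174.6]
ft_force: [0.4, -0.2, -0.7]
finger_gap: 5.2
grip_force: 52.8
```

```bash
python3 chk.py; python3 - <<'E'
from prof import *
tz=(F.T@(q["tool_pos"]-o))[2]-8
for x in(-45,0):prof(x,tz-28,8,45)
E
```

```text
F cradle [ 0.38 -0.52 -0.53] gap 5.168147871010198 tcp cradle [ 37.21  26.66 185.99] t 29.5
-45 149.99033854561725 [266.32 101.41] [353.25 101.33]
8:63/111 9:57/102 10:65/115 11:65/113 12:65/114 13:66/116 14:66/119 15:69/121 16:64/113 17:44/76 18:37/66 19:36/66 20:37/65 21:36/63 22:60/104 23:72/129 24:79/140 25:81/142 26:82/144 27:83/146 28:85/148 29:86/150 30:99/172 31:37/120 32:2/104 33:2/106 34:2/102 35:3/104 36:3/103 37:2/104 38:5/168 39:4/216 40:0/105 41:-1/133 42:1/163 43:0/178 44:-1/186
0 149.99033854561725 [269.56 206.93] [350.25 206.86]
8:66/117 9:53/93 10:41/72 11:58/104 12:59/106 13:58/103 14:44/79 15:54/95 16:64/113 17:65/115 18:70/121 19:70/126 20:71/126 21:62/108 22:60/103 23:69/122 24:71/127 25:76/133 26:81/141 27:84/148 28:86/152 29:90/155 30:98/176 31:73/143 32:1/90 33:2/92 34:1/90 35:1/92 36:3/106 37:2/105 38:3/153 39:4/198 40:0/104 41:-1/123 42:-1/150 43:-3/169 44:-1/182
```

>>> apply_moves --angular '[[0, 0, 0], [0, 0, 0], [0, 0, 0], [0, 0, 0], [0, 0, 0], [0, 0, 0], [0, 0, 0], [0, 0, 0]]' --travel '[[0.01, 0.1, -0.17], [0.01, 0.1, -0.17], [0.01, 0.1, -0.17], [0.01, 0.1, -0.17], [0.01, 0.1, -0.17], [0.01, 0.1, -0.17], [0.01, 0.1, -0.17], [0, 0, 0]]' --jaw '[0.05, 0.05, 0.05, 0.05, 0.05, 0.05, 0.05, 0.05]'

```text
time: 30.55
tool_pos: [551.4, -176.7, 161.0]
tcp_rot: [149.9, -0.1, 174.6]
ft_force: [-1.7, 0.5, -3.0]
finger_gap: 5.1
grip_force: 52.3
```

```bash
python3 chk.py
```

```text
F cradle [-1.71 -1.18 -2.77] gap 5.083014532379143 tcp cradle [ 37.02  27.23 130.4 ] t 30.55
```

>>> apply_moves --angular '[[0, 0, 0], [0, 0, 0], [0, 0, 0], [0, 0, 0], [0, 0, 0]]' --travel '[[0, 0.05, -0.08], [0, 0.04, -0.08], [0, 0.03, -0.08], [0, 0.02, -0.06], [0, 0, 0]]' --jaw '[0.05, 0.05, 0.05, 0.05, 0.05]'

```text
time: 31.18
tool_pos: [553.2, -174.1, 153.4]
tcp_rot: [150.2, 0.3, 174.5]
ft_force: [-4.0, -9.4, 15.6]
finger_gap: 5.1
grip_force: 59.3
```

```bash
python3 chk.py
```

```text
F cradle [-3.09 -0.62 18.38] gap 5.09645345755531 tcp cradle [ 38.61  25.73 122.41] t 31.175
```

>>> apply_moves --angular '[[0, 0, 0], [0, 0, 0], [0, 0, 0]]' --travel '[[0, -0.035, 0], [0, -0.03, -0.02], [0, 0, 0]]' --jaw '[0.05, 0.05, 0.05]'

```text
time: 31.55
tool_pos: [553.2, -174.5, 153.2]
tcp_rot: [150.0, 0.2, 174.6]
ft_force: [-5.0, 1.3, 19.0]
finger_gap: 5.2
grip_force: 58.7
```

```bash
python3 chk.py
```

```text
F cradle [-5.13 10.2  16.02] gap 5.221289630817727 tcp cradle [ 38.63  25.38 122.45] t 31.55
```

>>> apply_moves --angular '[[0, 0, 0], [0, 0, 0], [0, 0, 0], [0, 0, 0], [0, 0, 0], [0, 0, 0], [0, 0, 0], [0, 0, 0]]' --travel '[[0, 0, 0], [0, 0, 0], [0, 0, 0], [-0.02, -0.16, 0.28], [-0.03, -0.32, 0.55], [-0.04, -0.45, 0.78], [-0.02, -0.3, 0.52], [0, 0, 0]]' --jaw '[0.35, 0.35, 0.35, 0.35, 0.35, 0.35, 0.35, 0.35]'

```text
time: 32.55
tool_pos: [548.6, -225.7, 237.3]
tcp_rot: [150.2, 0.3, 174.5]
ft_force: [0.9, -0.7, -0.3]
finger_gap: 30.1
grip_force: 0.0
```

```bash
python3 chk.py; python3 - <<'E'
from prof import *
for x,z in((-55,85),(-15,85),(15,85)):prof(x,z,-6,50)
# vertical profile of tab tops in the scene view: along z at each tab
S=r.snapshot("scene");cs=cam(S);cv2.imwrite("pics/finS.png",S["color"][:,:,::-1]);cv2.imwrite("pics/finT.png",r.snapshot("top")["color"][:,:,::-1])
for x,y in((0,5),(-38,15),(38,25)):
    zs=np.arange(118,142,2.);p=proj(cs,[o+F@[x,y,z] for z in zs]);v=[S["color"][int(round(b)),int(round(a))].astype(int) for a,b in p]
    print(x,y,' '.join(f"{int(z)}:{a[0]-a[2]}" for z,a in zip(zs,v)))
E
```

```text
F cradle [ 0.92 -0.69  0.04] gap 30.101731003478886 tcp cradle [ 38.83  22.9  220.94] t 32.55
-55 85 [265.95  79.42] [353.49  79.44]
-6:16/165 -5:15/166 -4:15/167 -3:15/168 -2:14/158 -1:12/146 0:28/108 1:62/105 2:74/130 3:79/139 4:72/126 5:71/124 6:70/124 7:69/124 8:68/121 9:63/108 10:44/77 11:60/105 12:68/121 13:71/125 14:72/125 15:71/124 16:71/124 17:70/123 18:69/121 19:60/105 20:43/78 21:61/109 22:74/130 23:77/137 24:79/139 25:79/140 26:81/143 27:81/143 28:85/149 29:95/165 30:37/103 31:-8/64 32:-7/64 33:-5/63 34:-6/65 35:-6/65 36:-7/63 37:-6/65 38:-6/66 39:-7/65 40:-6/64 41:-6/64 42:-7/68 43:-6/81 44:0/79 45:0/97 46:-1/130 47:-2/152 48:-1/172 49:-1/178
-15 85 [267.81 143.88] [351.62 143.94]
-6:14/161 -5:14/162 -4:14/162 -3:16/162 -2:14/156 -1:13/144 0:17/100 1:63/104 2:70/126 3:71/127 4:76/133 5:82/141 6:83/148 7:84/151 8:89/156 9:100/175 10:45/79 11:59/104 12:70/124 13:64/112 14:60/106 15:58/101 16:59/105 17:59/105 18:59/104 19:55/96 20:44/77 21:52/90 22:60/103 23:61/107 24:72/127 25:78/140 26:84/146 27:86/148 28:88/155 29:100/175 30:41/122 31:-1/87 32:1/89 33:1/97 34:0/102 35:1/
[... 270 characters left out ...]
151 5:88/154 6:94/164 7:96/167 8:80/139 9:93/162 10:50/87 11:49/89 12:58/106 13:66/114 14:68/121 15:67/119 16:70/124 17:70/125 18:74/131 19:98/170 20:47/83 21:60/105 22:70/122 23:70/126 24:75/133 25:80/141 26:83/147 27:86/151 28:90/157 29:100/175 30:64/140 31:-2/86 32:1/90 33:2/92 34:1/103 35:2/104 36:3/105 37:1/103 38:0/104 39:2/106 40:1/105 41:1/103 42:1/106 43:3/105 44:3/104 45:2/105 46:3/137 47:3/191 48:3/195 49:-1/158
0 5 118:103 120:103 122:103 124:104 126:104 128:101 130:76 132:13 134:4 136:5 138:5 140:4
-38 15 118:103 120:104 122:104 124:104 126:103 128:81 130:65 132:17 134:6 136:5 138:9 140:8
38 25 118:102 120:101 122:102 124:101 126:104 128:98 130:42 132:10 134:10 136:4 138:6 140:5
```

All three slats are flush (y 0-10-20-30), their tab tops level at z = 130, and the pad pushed back. Handing in.

```bash
python3 -c "
from bench import r
print(r.hand_in())"
```

```text
the job is handed in; nothing more can be done
None
```

I handed the job in at about 33 s: all three slats were needed and sit flush on the rack floor, tab ends up, with the pack pushing the sprung pad back about 3 mm by my camera fit. The verdict was not shown, and I took no final picture of the mug, jar and glass.

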